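# Seat the pipe stand in its nest, cap the stub and back it off a quarter turn

### The arm

A 6-joint arm with a two-finger parallel gripper is mounted at the origin on the work surface. World frame = base frame: x ahead of the robot, y to its left, z up, the work surface at z = 0. Lengths are in m, angles in rad, forces in N, time in s.
With the tool pointing down it reaches from about 0.325 to 0.9 m from the base axis. Payload 6.1 kg.
Tool frame: the origin (TCP) lies between the finger pads; the fingertips stand 22 mm ahead of it and the grasp point (between the pads) lies 3 mm ahead of it; z points along the fingers, y is the line along which they close (so a half turn about z gives the same grasp; the last joint's range is limited). The gripper opens to 85 mm and grips with 20 to 120 N. Pads are 22 mm wide; open, the fingers measure 114 mm over their backs; the gripper's body (76 mm by 85 mm) begins 54 mm behind the grasp point. The pads swing forward as they close: fully open they stand 13 mm farther back than shut.
Start: joints at [-1.308, 0.22, 1.526, -0, 1.395, -0.126], TCP at [0.237, -0.578, 0.253] pointing down, gripper open.
Joint ranges: [-2.98, 2.98], [-0.91, 2.08], [0.09, 2.57], [-1.24, 4.39], [0.2, 2.65], [-2.68, 2.68]. Speed limits (rad/s): [2.57, 2.57, 3.01, 3.14, 3.14, 3.14].

### API

Orientations are given as a unit quaternion [x, y, z, w].
In Python, from workcell import r gives the robot as it stands.
- The arm moves only by the tool apply_moves, never from a script. Its argument "series" is a list of rows, each an object of numbers: "dx", "dy", "dz": the shift along the tool's x, y, z in mm; "rx", "ry", "rz": the turn, a rotation vector about the tool's x, y, z in rad; "jaw": the gripper's target within -1 to 1 (fully open at 1, half-way at 0, shut at -1). A call has 1 to 5 rows; each row is the pose to reach, as a shift and turn from the pose commanded when the call began, along the tool's axes at that moment; what a row does not reach only later rows make up. A row lasts 1/10 s, in which the tool goes at most 50 mm and 8.59 degrees, less where a joint would pass 70% of its speed; a pose out of reach is approached as far as the arm can. A call with a gripper value outside its range is refused whole. The fingers move at their own pace and stop on an object; "squeeze" is the grip in N (left out, the last holds). Time passes only in rows, so rows that repeat a pose let the fingers close. It gives the time, the measured TCP pose, the force, the opening and the grip force at its end, in the units of the state.
- r.read_state(): the state, without advancing time (a new reading comes with each control period).
- r.capture(name): name is "scene" or "top" or "wrist"; returns a dict with "pixels" (384x512x3 uint8, blue, green, red), "mtx" (3x3 intrinsics, pixels), "world_from_camera" (4x4, takes a point from camera to world coordinates). Camera axes: x right, y down, z forward; pixel columns grow to the right and rows downward; lengths in m; the calibration is good to about 2 mm. A picture is of the moment at which its call begins. There is no depth.
- r.job_done(): hands the job in; it is judged then, once.
Trained networks look in a picture, given as the dict that the camera call returned (one of the last four; its "shot" number tells which), for a name from the list of things; names that differ only in an ending like _2 or _b are one class to them, and where a whole thing is asked for, a point or a joint stands for the part that bears it (a point fixed in the world has none). Each returns a list of dicts, best first, with "p" (0 to 1); they miss things now and then, are a little off and sometimes report something else, mostly with a low value. They report only what shows in the picture. A call takes as long as a camera call. They do not tell look-alikes from the thing itself.
- r.recognise(picture, label): "bbox" ([left, top, right, bottom] as shares, 0 to 1, of the picture: columns of its width, rows of its height, round what is visible of it).
- r.cut_out(picture, label): "mask" (384x512 bool, what is visible of it) and "bbox" ([left, top, right, bottom] as shares, 0 to 1, of the picture: columns of its width, rows of its height, round what is visible of it).
- r.landmark_of(picture, label): "point" ([column, row] as shares, 0 to 1, of the picture: columns of its width, rows of its height: a listed point, or the origin of a listed thing).
The state is a dict: "time": time; "joint_positions": joint angles; "joint_velocities": joint speeds; "tau": joint torques, N m; "tcp_pos": TCP position; "tcp_rot": TCP orientation; "ft_force": force on the tool from outside, world axes, zero at the start; "moment": the same for the moment, N m; "width": finger opening in m; "grip_force": force on a finger pad.
Only numpy, scipy, OpenCV 4.12 (cv2) and the standard library are available. Lean on these libraries where they do the work, as an engineer would, in place of code of your own. Each camera call takes 0.05 s, during which the arm holds its last target. There are 200 camera calls.

### The job

Slide the capped pipe stand along the bench, without lifting it, into the timber nest until it is fully home against the nest's end stop. Keeping it there, screw the grey cap clockwise until it bottoms out on the pipe's collar, then back it off a quarter turn. Finish still gripping the cap by its bar at that position - do not let go - and leave the bottle, the pipe coupling and the hammer alone.

Things in the scene. Friction and masses are not known exactly. Their poses are not given: they have to be found in the camera images.
- stand: Loose stand, about 0.6 kg: square aluminium plate 120 x 120 x 12 mm flat on the bench, with an upright black pipe stub in its middle whose collar (68 mm diameter) reaches 30 mm above the bench; the cap sits on its thread. Origin: centre of the plate's underside; z up, x, y along its edges. Starts outside the nest on the nest's +y side, square to it within 12 degrees.
- nest: U of timber battens 24 mm high fixed to the bench. Origin: on the bench, where the centre of a fully home stand lies; open towards its own +y (stand slides in along -y). Side battens' inner faces 63 mm either side of the origin (3 mm play), straight to y = +57 mm, then flared out to y = +95 mm; end stop's inner face at y = -60 mm. Keeps the stand from turning with the cap.
- cap: Grey plastic screw cap on the stub: ribbed round skirt 62 mm diameter, 18 mm high (underside 30 mm above the bench when bottomed out, rising 4 mm per turn unscrewed), with an upright bar across its top, 56 mm long, 14 mm thick, 26 mm high (bar top 44 mm above the underside). Origin: on the axis at the underside; x along the bar, z up. It cannot come off the thread.
- cap_grip (a point): Point on the cap's axis inside the bar, 34 mm above the cap's underside and 10 mm below the bar's top; same axes as the cap (x along the bar).
- thread (a joint): Rotation of the cap on its right-hand thread, relative to the stand, rad: 0 = bottomed out on the collar (a firm stop); grows as the cap is unscrewed (anticlockwise seen from above). Starts between 2.0 and 3.2. It turns with a steady friction of about 0.22 N m and stays where it is left; a stand outside the nest may turn with the cap instead.
- bottle: Bystander: white bottle, 64 mm diameter, 190 mm tall, standing on the bench; origin at the centre of its underside. Leave alone.
- coupling: Bystander: black plastic pipe ring, 76 mm outer diameter, 45 mm high, standing on the bench; origin at the centre of its underside. Leave alone.
- hammer: Bystander: hammer lying on the bench, about 0.3 m long, its handle along its own x. Leave alone.
Things that resemble listed ones, but are neither listed nor needed, are in the scene too. Leave any orange look-alike of the stand alone.

How it is judged:
By the outcome, as a careful person would: the job done as asked, in the order asked, and still so for the second after the job is handed in, while the arm keeps its last pose, push and grip.
It also fails if it takes over 64 s, if anything falls off the work surface, if the arm or the gripper's body presses on something with over 40 N, if the wrist force passes 120 N, or if a joint passes its speed limit or range.

## Working session

There is one attempt and no reset: what is moved stays moved. The work goes in short steps, Python scripts to look and compute and a tool call to move; the robot and the scene stay as the last step left them, time stands still between calls to the robot, and variables do not carry over. Pictures are saved under pics/ and viewed, at most 10 in all, crops included, and the job is handed in when it is done.

Besides the shell and the picture viewer there is one more tool, called after "Call:" as name(argument=value, ...), one argument or row to a line, values as JSON. apply_moves: Moves the arm, as the interface text tells. Its arguments: {"type":"object","properties":{"series":{"type":"array","items":{"type":"object","properties":{"dx":{"type":"number"},"dy":{"type":"number"},"dz":{"type":"number"},"rx":{"type":"number"},"ry":{"type":"number"},"rz":{"type":"number"},"jaw":{"type":"number"}}}},"squeeze":{"type":"number"}},"required":["series"]}

```bash
mkdir -p pics; cat > h.py <<'E'
import numpy as np, cv2
from workcell import r
from scipy.spatial.transform import Rotation as R
def ray(p,uv,z):
    T=np.array(p["world_from_camera"]);K=np.array(p["mtx"])
    d=T[:3,:3]@np.linalg.solve(K,[uv[0],uv[1],1]);o=T[:3,3]
    return o+d*(z-o[2])/d[2]
def proj(p,X):
    T=np.linalg.inv(np.array(p["world_from_camera"]));K=np.array(p["mtx"])
    c=T[:3,:3]@np.asarray(X)+T[:3,3];q=K@c;return q[:2]/q[2]
def pix(pt): return np.array(pt)*[512,384]
E
python3 - <<'E'
from h import *
ims=[]
for n in("scene","top"):
    p=r.capture(n);ims.append(p["pixels"])
    print(n,np.round(p["world_from_camera"],3).tolist(),np.round(p["mtx"],1).tolist())
    for l,z in(("stand",0),("nest",0),("cap",.032),("cap_grip",.066),("bottle",0),("coupling",0),("hammer",0)):
        for d in r.landmark_of(p,l)[:3]:
            u=pix(d["point"]);print(l,round(d["p"],2),u.round(1),ray(p,u,z).round(4))
cv2.imwrite("pics/s.png",ims[0]);cv2.imwrite("pics/t.png",ims[1])
E
```

```text
scene [[0.416, 0.641, -0.644, 1.328], [0.909, -0.305, 0.283, -0.381], [-0.015, -0.704, -0.71, 0.952], [0.0, 0.0, 0.0, 1.0]] [[360.4, 0.0, 252.5], [0.0, 360.4, 193.9], [0.0, 0.0, 1.0]]
stand 0.85 [296.6 211.2] [0.6099 0.1044 0.    ]
stand 0.8 [285.9 166.6] [0.3818 0.1845 0.    ]
stand 0.77 [324.3 249. ] [0.7906 0.1041 0.    ]
nest 0.79 [228.9 218.4] [ 0.5383 -0.1251 -0.    ]
cap 0.78 [286.6 159.1] [0.3748 0.1897 0.032 ]
cap 0.65 [298.  200.5] [0.5919 0.1176 0.032 ]
cap 0.63 [325.8 240.5] [0.7827 0.1099 0.032 ]
cap_grip 0.75 [331.9 234.3] [0.7906 0.1218 0.066 ]
cap_grip 0.56 [297.7 190.4] [0.5763 0.1224 0.066 ]
cap_grip 0.51 [187.2 167.8] [ 0.294  -0.1906  0.066 ]
bottle 0.84 [129.  247.8] [ 0.5162 -0.4672  0.    ]
coupling 0.75 [245.4 274.5] [ 0.7692 -0.1641  0.    ]
hammer 0.95 [365.1 191.3] [ 0.6322  0.3834 -0.    ]
top [[-0.027, -0.997, 0.077, 0.445], [-1.0, 0.027, -0.003, -0.049], [0.001, -0.077, -0.997, 1.242], [0.0, 0.0, 0.0, 1.0]] [[370.7, 0.0, 253.8], [0.0, 370.7, 190.8], [0.0, 0.0, 1.0]]
stand 0.91 [299.6 259.5] [ 0.3096 -0.1981  0.    ]
stand 0.84 [202.3 179.3] [0.5855 0.1197 0.    ]
stand 0.75 [205.1 119.8] [0.7891 0.1067 0.    ]
nest 0.37 [200.7 177.7] [0.5909 0.125  0.    ]
cap 0.88 [199.3 122.1] [0.773  0.1221 0.032 ]
cap 0.81 [204.6 175.7] [0.5934 0.1076 0.032 ]
cap 0.6 [302.3 261.2] [ 0.3075 -0.2026  0.032 ]
cap_grip 0.87 [201.8 172.8] [0.5989 0.112  0.066 ]
cap_grip 0.77 [174.8 241.9] [0.3824 0.2005 0.066 ]
cap_grip 0.7 [305.2 257.1] [ 0.3238 -0.2079  0.066 ]
bottle 0.6 [381.1 195.3] [ 0.5151 -0.4794  0.    ]
coupling 0.5 [282.3 119.8] [ 0.782  -0.1564  0.    ]
hammer 0.89 [123.9 169. ] [0.6275 0.3834 0.    ]
```

View pics/s.png

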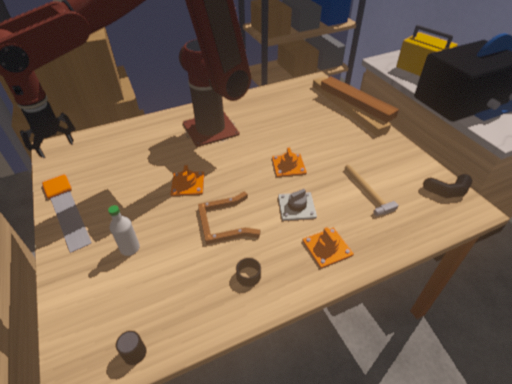

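View pics/t.png

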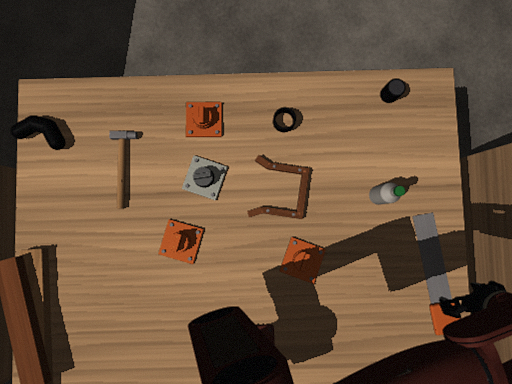

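Both pictures show one grey stand (scene (297,205), top (205,177)). The orange look-alikes are at top (205,119), (182,241), (302,260), and the nest at top (285,188) opens to the left, which is world +y. Only the aluminium/grey one fits the description. I'll confirm that in a crop and measure it.

```bash
python3 - <<'E'
from h import *
p=r.capture("top");im=p["pixels"]
c=im[140:230,175:325];cv2.imwrite("pics/c.png",cv2.resize(c,None,fx=5,fy=5,interpolation=cv2.INTER_CUBIC))
q=r.capture("scene");im=q["pixels"]
c=im[165:270,190:330];cv2.imwrite("pics/d.png",cv2.resize(c,None,fx=5,fy=5,interpolation=cv2.INTER_CUBIC))
hit=lambda d,lo,hi:(lo[0]<d["bbox"][0]*512+d["bbox"][2]*512<hi[0])
for n,P in(("top",p),("scene",q)):
    for l in("stand","nest","cap"):
        for i,d in enumerate(r.cut_out(P,l)):
            m=d["mask"].astype(np.uint8);cs=max(cv2.findContours(m,0,2)[0],key=cv2.contourArea)
            z={"stand":.012,"nest":.024,"cap":.05}[l]
            w=np.array([ray(P,u[0],z)[:2] for u in cs],np.float32)
            (x,y),s,a=cv2.minAreaRect(w*1000)
            print(n,l,round(d["p"],2),np.round([x,y,*s,a],1),int(m.sum()))
E
```

```text
top stand 0.92 [592.8 112.6 122.9 121.   69.3] 1285
top stand 0.82 [787.6 114.1 118.4 120.6  88.8] 1225
top stand 0.72 [627.4 382.6  94.2 263.5  89.8] 799
top stand 0.64 [ 311.  -204.3  126.7  122.6   70.1] 1402
top stand 0.62 [381.5 194.2 123.7 123.1  73. ] 1378
top nest 0.82 [ 544.2 -134.6  178.5  198.6   80.1] 1103
top cap 0.79 [591.4 112.9  55.4  61.6  43.9] 274
top cap 0.78 [790.  112.   65.9  60.5  43.3] 319
top cap 0.57 [383.3 192.8  56.6  62.5  43.8] 308
scene stand 0.92 [367.3 199.  122.9 167.   73.7] 690
scene stand 0.9 [ 294.6 -196.6  120.2  167.1   68.8] 765
scene stand 0.87 [584.2 116.3 121.3 148.9  70. ] 953
scene stand 0.57 [786.3 113.4 124.8 137.8  88.8] 1255
scene nest 0.82 [ 552.  -136.1  182.8  215.6   79.6] 1152
scene cap 0.7 [ 310.9 -204.9   88.8   61.    14.7] 197
scene cap 0.58 [791.1 113.2  59.2  76.6  35. ] 301
scene cap 0.54 [589.6 115.5  59.3  89.4  61.3] 262
scene cap 0.54 [377.  198.   62.6 105.8  62.2] 204
```

View pics/c.png

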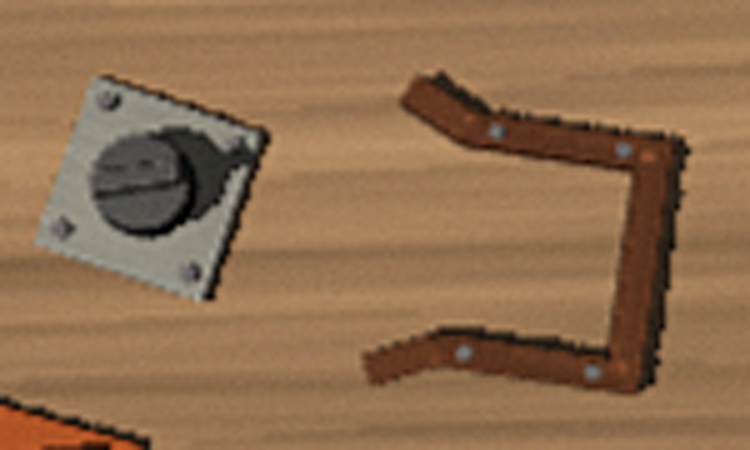

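View pics/d.png

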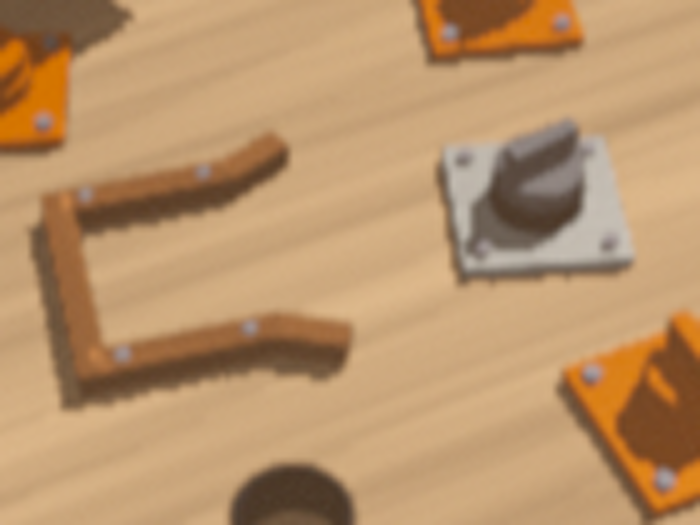

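The crops confirm it: the aluminium plate with the grey cap is the stand. Its plate corners are at crop c (100,75), (268,132), (208,298), (37,242). The nest's inner corners are at (635,168) and (608,350). The bar points roughly along the image row.

```bash
python3 - <<'E'
from h import *
p=r.capture("top");q=r.capture("scene")
f=lambda a,b:np.array([[x/5+175,y/5+140] for x,y in a])
W=lambda P,a,o,z:np.array([ray(P,(x/5+o[0],y/5+o[1]),z) for x,y in a])
t=(175,140);s=(190,165)
print("plate top",W(p,[(100,75),(268,132),(208,298),(37,242)],t,.012).round(4)[:,:2].tolist())
print("plate scene",W(q,[(447,148),(600,140),(632,260),(465,275)],s,.012).round(4)[:,:2].tolist())
print("nest scr top",W(p,[(496,131),(624,150),(463,353),(592,372)],t,.024).round(4)[:,:2].tolist())
print("nest scr scene",W(q,[(250,327),(122,353),(203,172),(85,193)],s,.024).round(4)[:,:2].tolist())
print("nest corners top",W(p,[(635,168),(608,350)],t,.024).round(4)[:,:2].tolist())
print("nest corners scene",W(q,[(103,348),(78,208)],s,.024).round(4)[:,:2].tolist())
print("bar scene",W(q,[(510,160),(575,125)],s,.0757).round(4)[:,:2].tolist())
print("bar top",W(p,[(95,193),(190,180)],t,.05).round(4)[:,:2].tolist())
S=r.read_state();print(S["tcp_pos"],R.from_quat(S["tcp_rot"]).as_matrix().round(3).tolist(),S["ft_force"],S["width"])
E
```

```text
plate top [[0.6666, 0.1412], [0.6251, 0.0294], [0.515, 0.0717], [0.5554, 0.1847]]
plate scene [[0.5208, 0.0819], [0.5617, 0.187], [0.6715, 0.1465], [0.6344, 0.0364]]
nest scr top [[0.6199, -0.1223], [0.6049, -0.2066], [0.4737, -0.096], [0.4589, -0.1802]]
nest scr scene [[0.6224, -0.118], [0.6067, -0.2021], [0.4776, -0.0925], [0.4608, -0.1759]]
nest corners top [[0.5927, -0.2134], [0.473, -0.1912]]
nest corners scene [[0.5975, -0.2119], [0.4724, -0.1852]]
bar scene [[0.604, 0.0838], [0.5937, 0.1406]]
bar top [[0.5828, 0.1397], [0.5896, 0.0781]]
[ 0.23692078 -0.57835532  0.25331389] [[0.925, 0.379, 0.0], [0.379, -0.925, -0.0], [-0.0, 0.0, -1.0]] [ 0.10721108  0.18263607 -0.84599122] 0.08513469821082909
```

Call:
apply_moves(
  series=[
    {"dx":591,"dy":-501,"rz":-1.32,"jaw":1},
    {"dx":591,"dy":-501,"rz":-1.32,"jaw":1},
    {"dx":591,"dy":-501,"rz":-1.32,"jaw":1},
    {"dx":591,"dy":-501,"rz":-1.32,"jaw":1},
    {"dx":591,"dy":-501,"rz":-1.32,"jaw":1},
  ],
)

```text
invalid input
```

```bash
cat >> h.py <<'E'
def goto(x,y,z,yawdeg):
    S=r.read_state();M=R.from_quat(S["tcp_rot"]).as_matrix();d=M.T@(np.array([x,y,z])-S["tcp_pos"])
    T=np.array([[np.cos(a:=np.radians(yawdeg)),np.sin(a),0],[np.sin(a),-np.cos(a),0],[0,0,-1]]).T
    T=np.column_stack([[np.cos(a),np.sin(a),0],[np.sin(a),-np.cos(a),0],[0,0,-1]])
    print("mv",(d*1000).round(1),R.from_matrix(M.T@T).as_rotvec().round(4))
    print("st",round(S["time"],2),S["tcp_pos"].round(4) if hasattr(S["tcp_pos"],"round") else S["tcp_pos"],"yaw",np.degrees(np.arctan2(M[1,0],M[0,0])).round(2),"q",np.round(S["joint_positions"],3),"F",np.round(S["ft_force"],2),"M",np.round(S["moment"],2),"w",round(S["width"],4),"g",S["grip_force"])
E
python3 -c "
from h import *
goto(.594,.11,.20,98)"
```

```text
mv [ 591.4 -501.6   53.3] [ 0.      0.     -1.3216]
st 1.3 [ 0.2369 -0.5784  0.2533] yaw 22.28 q [-1.308  0.22   1.526  0.     1.395 -0.126] F [ 0.11  0.18 -0.85] M [ 0.   -0.01  0.02] w 0.0851 g 0.0
```

Call:
apply_moves(
  series=[
    {"dx":38,"dy":-32,"rz":-0.08,"jaw":1},
    {"dx":76,"dy":-64,"rz":-0.16,"jaw":1},
    {"dx":114,"dy":-96,"rz":-0.24,"jaw":1},
    {"dx":152,"dy":-128,"rz":-0.32,"jaw":1},
    {"dx":190,"dy":-160,"rz":-0.4,"jaw":1},
  ],
)

```text
invalid input
```

```bash
python3 -c "
from h import *
goto(.594,.11,.20,98)"
```

```text
mv [ 591.4 -501.6   53.3] [ 0.      0.     -1.3216]
st 1.3 [ 0.2369 -0.5784  0.2533] yaw 22.28 q [-1.308  0.22   1.526  0.     1.395 -0.126] F [ 0.11  0.18 -0.85] M [ 0.   -0.01  0.02] w 0.0851 g 0.0
```

Call:
apply_moves(
  series=[
    {"dx":38,"dy":-32,"dz":0,"rx":0,"ry":0,"rz":-0.08,"jaw":1},
    {"dx":76,"dy":-64,"dz":0,"rx":0,"ry":0,"rz":-0.16,"jaw":1},
    {"dx":114,"dy":-96,"dz":0,"rx":0,"ry":0,"rz":-0.24,"jaw":1},
    {"dx":152,"dy":-128,"dz":0,"rx":0,"ry":0,"rz":-0.32,"jaw":1},
    {"dx":190,"dy":-160,"dz":0,"rx":0,"ry":0,"rz":-0.4,"jaw":1},
  ],
  squeeze=60,
)

```text
time: 1.8
tcp_pos: [0.3526, -0.3566, 0.2535]
tcp_rot: [0.923, 0.386, 0.0, 0.0]
ft_force: [0.8, 0.3, 0.3]
width: 0.0855
grip_force: 0.0
```

Call:
apply_moves(
  series=[
    {"dx":48,"dy":-15,"dz":0,"rx":0,"ry":0,"rz":-0.1,"jaw":1},
    {"dx":95,"dy":-30,"dz":0,"rx":0,"ry":0,"rz":-0.2,"jaw":1},
    {"dx":142,"dy":-45,"dz":0,"rx":0,"ry":0,"rz":-0.3,"jaw":1},
    {"dx":190,"dy":-60,"dz":0,"rx":0,"ry":0,"rz":-0.4,"jaw":1},
    {"dx":238,"dy":-75,"dz":0,"rx":0,"ry":0,"rz":-0.5,"jaw":1},
  ],
  squeeze=60,
)

```text
time: 2.3
tcp_pos: [0.467, -0.1352, 0.2538]
tcp_rot: [0.798, 0.602, 0.0, 0.001]
ft_force: [1.3, -1.0, 0.2]
width: 0.0858
grip_force: 0.0
```

```bash
python3 -c "
from h import *
goto(.594,.11,.20,98)"
```

```text
mv [270.7  54.8  53.8] [ 0.0011  0.0005 -0.4177]
st 2.3 [ 0.467  -0.1352  0.2538] yaw 74.07 q [-0.444 -0.119  1.878 -0.     1.381 -0.166] F [ 1.27 -0.97  0.2 ] M [ 0.01  0.   -0.  ] w 0.0858 g 0.0
```

Call:
apply_moves(
  series=[
    {"dx":48,"dy":10,"dz":5,"rx":0,"ry":0,"rz":-0.09,"jaw":1},
    {"dx":95,"dy":20,"dz":10,"rx":0,"ry":0,"rz":-0.18,"jaw":1},
    {"dx":142,"dy":30,"dz":20,"rx":0,"ry":0,"rz":-0.27,"jaw":1},
    {"dx":190,"dy":40,"dz":30,"rx":0,"ry":0,"rz":-0.36,"jaw":1},
    {"dx":236,"dy":50,"dz":40,"rx":0,"ry":0,"rz":-0.42,"jaw":1},
  ],
  squeeze=60,
)

```text
time: 2.8
tcp_pos: [0.5808, 0.0778, 0.2132]
tcp_rot: [0.655, 0.755, 0.0, 0.0]
ft_force: [0.7, -0.5, 0.3]
width: 0.0853
grip_force: 0.0
```

```bash
python3 - <<'E'
from h import *
goto(.594,.11,.15,98)
p=r.capture("wrist");cv2.imwrite("pics/w.png",p["pixels"])
for l,z in(("cap_grip",.0655),("stand",0),("cap",.0315)):
    for d in r.landmark_of(p,l)[:2]:
        u=pix(d["point"]);print(l,round(d["p"],2),u.round(1),ray(p,u,z).round(4))
E
```

```text
mv [30.  17.5 63.2] [0.0008 0.0002 0.0021]
st 2.8 [0.5808 0.0778 0.2132] yaw 98.12 q [-1.000e-03  1.590e-01  1.674e+00 -0.000e+00  1.308e+00 -1.430e-01] F [ 0.68 -0.51  0.32] M [-0.02  0.02 -0.08] w 0.0853 g 0.0
cap_grip 0.88 [272.9 145.8] [0.5888 0.1124 0.0655]
cap_grip 0.77 [481.7 173.3] [0.7857 0.1144 0.0655]
stand 0.88 [ 37.5 329.3] [ 0.307  -0.2027  0.    ]
stand 0.87 [272.  135.7] [0.591  0.1117 0.    ]
cap 0.97 [459.3 165. ] [0.7868 0.1139 0.0315]
cap 0.72 [271.4 139.6] [0.5889 0.1124 0.0315]
```

View pics/w.png

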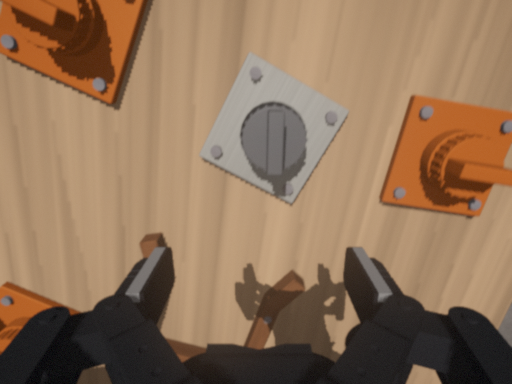

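The wrist view shows the grey stand at (275,130). Its bar stands vertically at column ~276, so it already lies along the tool's x. I'll measure the bar and plate angles more closely.

```bash
python3 - <<'E'
from h import *
p=r.capture("wrist");g=cv2.cvtColor(p["pixels"],cv2.COLOR_BGR2GRAY)
x0,y0=195,50;c=cv2.resize(g[y0:210,x0:355],None,fx=3,fy=3,interpolation=cv2.INTER_CUBIC)
L=cv2.createLineSegmentDetector().detect(c)[0][:,0]/3
for l in L:
    n=np.hypot(l[2]-l[0],l[3]-l[1])
    if n<22: continue
    a,b=l[:2]+[x0,y0],l[2:]+[x0,y0]
    z=.076 if 255<(a[0]+b[0])/2<300 and 100<(a[1]+b[1])/2<180 else .012
    A,B=ray(p,a,z),ray(p,b,z);d=B-A
    print(a.round(1),b.round(1),z,A[:2].round(4),B[:2].round(4),"ang",np.degrees(np.arctan2(d[1],d[0])).round(1)%180)
E
```

```text
[202.8 157.1] [274. 194.] 0.012 [0.5172 0.0787] [0.6012 0.0472] ang 159.4
[293.1 202.3] [348.3 114.1] 0.012 [0.6246 0.0402] [0.6642 0.1458] ang 69.5
[287.5 126.8] [286.4 152.7] 0.076 [0.5964 0.1309] [0.5993 0.1089] ang 97.4
[282.9 174. ] [284.7 124.8] 0.076 [0.5995 0.0894] [0.5938 0.1323] ang 97.5
[269.2 136. ] [269.  165.2] 0.076 [0.5823 0.1211] [0.586  0.0956] ang 98.3
[267.1 153.5] [267.7 131. ] 0.076 [0.5827 0.1057] [0.5803 0.1251] ang 96.9
```

Call:
apply_moves(
  series=[
    {"dx":16,"dy":7,"dz":20,"rx":0,"ry":0,"rz":0.01,"jaw":1},
    {"dx":33,"dy":14,"dz":50,"rx":0,"ry":0,"rz":0.01,"jaw":1},
    {"dx":33,"dy":14,"dz":80,"rx":0,"ry":0,"rz":0.01,"jaw":1},
    {"dx":33,"dy":14,"dz":100,"rx":0,"ry":0,"rz":0.01,"jaw":1},
    {"dx":33,"dy":14,"dz":100,"rx":0,"ry":0,"rz":0.01,"jaw":1},
  ],
  squeeze=60,
)

```text
time: 3.55
tcp_pos: [0.5869, 0.1086, 0.1105]
tcp_rot: [0.661, 0.75, -0.002, -0.002]
ft_force: [0.3, 0.4, -0.6]
width: 0.0858
grip_force: 0.0
```

```bash
python3 - <<'E'
from h import *
goto(.590,.112,.0735,97.5)
p=r.capture("wrist")
for d in r.landmark_of(p,"cap_grip")[:2]:
    u=pix(d["point"]);print(round(d["p"],2),u.round(1),ray(p,u,.0655).round(4))
E
```

```text
mv [ 3.   3.8 37. ] [-0.0057 -0.0001 -0.0051]
st 3.55 [0.5869 0.1086 0.1105] yaw 97.21 q [ 0.051  0.298  1.715 -0.     1.133 -0.075] F [ 0.31  0.41 -0.59] M [0.   0.   0.01] w 0.0858 g 0.0
0.65 [265.5 224.3] [0.59   0.1131 0.0655]
```

Call:
apply_moves(
  series=[
    {"dx":2,"dy":2,"dz":18,"rx":0,"ry":0,"rz":0,"jaw":1},
    {"dx":3,"dy":3,"dz":36,"rx":0,"ry":0,"rz":0,"jaw":1},
    {"dx":3,"dy":3,"dz":36,"rx":0,"ry":0,"rz":0,"jaw":1},
  ],
  squeeze=60,
)

```text
time: 3.95
tcp_pos: [0.5916, 0.113, 0.0773]
tcp_rot: [0.661, 0.751, -0.0, -0.0]
ft_force: [-0.5, 0.6, -0.1]
width: 0.0854
grip_force: 0.0
```

```bash
python3 - <<'E'
from h import *
goto(.590,.112,.0735,97.5)
p=r.capture("wrist")
for d in r.landmark_of(p,"cap_grip")[:2]:
    u=pix(d["point"]);print(round(d["p"],2),u.round(1),ray(p,u,.0655).round(4))
E
```

```text
mv [-0.8 -1.7  3.8] [-0.0009  0.     -0.0039]
st 3.95 [0.5916 0.113  0.0773] yaw 97.28 q [ 0.058  0.352  1.719 -0.     1.072 -0.069] F [-0.46  0.55 -0.13] M [-0.03  0.   -0.02] w 0.0854 g 0.0
0.77 [254.1 256.3] [0.5888 0.1148 0.0655]
```

Next I fix the small offset and close on the bar.

Call:
apply_moves(
  series=[
    {"dx":0,"dy":-1.5,"dz":2,"rx":0,"ry":0,"rz":0,"jaw":1},
    {"dx":0,"dy":-1.5,"dz":3,"rx":0,"ry":0,"rz":0,"jaw":-1},
    {"dx":0,"dy":-1.5,"dz":3,"rx":0,"ry":0,"rz":0,"jaw":-1},
    {"dx":0,"dy":-1.5,"dz":3,"rx":0,"ry":0,"rz":0,"jaw":-1},
    {"dx":0,"dy":-1.5,"dz":3,"rx":0,"ry":0,"rz":0,"jaw":-1},
  ],
  squeeze=60,
)

```text
time: 4.55
tcp_pos: [0.5905, 0.1135, 0.0745]
tcp_rot: [0.66, 0.751, 0.0, 0.0]
ft_force: [0.3, 0.3, -0.1]
width: 0.0282
grip_force: 0.0
```

Call:
apply_moves(
  series=[
    {"dx":0,"dy":0,"dz":0,"rx":0,"ry":0,"rz":0,"jaw":-1},
    {"dx":0,"dy":0,"dz":0,"rx":0,"ry":0,"rz":0,"jaw":-1},
    {"dx":0,"dy":0,"dz":0,"rx":0,"ry":0,"rz":0,"jaw":-1},
    {"dx":0,"dy":0,"dz":0,"rx":0,"ry":0,"rz":0,"jaw":-1},
    {"dx":0,"dy":0,"dz":0,"rx":0,"ry":0,"rz":0,"jaw":-1},
  ],
  squeeze=60,
)

```text
time: 5.05
tcp_pos: [0.5904, 0.1135, 0.0744]
tcp_rot: [0.66, 0.751, -0.0, -0.0]
ft_force: [-2.9, -0.6, 3.2]
width: 0.0127
grip_force: 60.8
```

```bash
python3 - <<'E'
from h import *
goto(.5432,-.1414,.0745,97.5)
E
```

```text
mv [-2.468e+02 -7.930e+01 -1.000e-01] [-0.0002 -0.     -0.0029]
st 5.05 [0.5904 0.1135 0.0744] yaw 97.33 q [ 0.059  0.353  1.723  0.     1.066 -0.069] F [-2.92 -0.64  3.24] M [ 0.05  0.32 -0.03] w 0.0127 g 60.84651589393616
```

Call:
apply_moves(
  series=[
    {"dx":0,"dy":0,"dz":0,"rx":0,"ry":0,"rz":-0.06,"jaw":-1},
    {"dx":0,"dy":0,"dz":0,"rx":0,"ry":0,"rz":-0.12,"jaw":-1},
    {"dx":0,"dy":0,"dz":0,"rx":0,"ry":0,"rz":-0.18,"jaw":-1},
    {"dx":0,"dy":0,"dz":0,"rx":0,"ry":0,"rz":-0.18,"jaw":-1},
    {"dx":0,"dy":0,"dz":0,"rx":0,"ry":0,"rz":-0.18,"jaw":-1},
  ],
  squeeze=60,
)

```text
time: 5.55
tcp_pos: [0.591, 0.1135, 0.0745]
tcp_rot: [0.591, 0.807, 0.0, 0.0]
ft_force: [1.7, 0.5, 1.6]
width: 0.0127
grip_force: 60.7
```

```bash
cat >> h.py <<'E'
def lines(p,box,z,mn=5):
    g=cv2.cvtColor(p["pixels"],cv2.COLOR_BGR2GRAY);x0,y0,x1,y1=box
    c=cv2.resize(g[y0:y1,x0:x1],None,fx=4,fy=4,interpolation=cv2.INTER_CUBIC)
    for l in cv2.createLineSegmentDetector().detect(c)[0][:,0]/4:
        a,b=l[:2]+[x0,y0],l[2:]+[x0,y0]
        if np.hypot(*(a-b))<mn: continue
        A,B=ray(p,a,z),ray(p,b,z);d=B-A
        print(a.round(1),b.round(1),A[:2].round(4),B[:2].round(4),"ang",np.degrees(np.arctan2(d[1],d[0])).round(1)%180)
E
python3 - <<'E'
from h import *
goto(.5432,-.1414,.0745,97.5)
p=r.capture("top");print("nest");lines(p,(240,145,320,225),.024,15)
p=r.capture("scene");print("plate");lines(p,(270,180,325,230),.012,12);print("nest");lines(p,(195,180,265,250),.024,15)
cv2.imwrite("pics/e.png",cv2.resize(p["pixels"][165:270,190:340],None,fx=5,fy=5))
E
```

```text
mv [-228.6 -122.5   -0. ] [0.0012 0.0002 0.1758]
st 5.55 [0.591  0.1135 0.0745] yaw 107.57 q [ 0.059  0.353  1.723 -0.     1.064 -0.248] F [1.68 0.53 1.61] M [ 0.05 -0.2   0.13] w 0.0127 g 60.6662392616272
nest
[295.7 218.1] [279.8 215.9] [ 0.4465 -0.1874] [ 0.4551 -0.1354] ang 80.6
plate
[316.6 186.5] [303.6 195. ] [0.543  0.2268] [0.5607 0.1606] ang 105.0
[276.4 197.7] [282.2 209.9] [0.5299 0.0648] [0.592  0.0557] ang 171.6
[295.4 219. ] [318.4 214.4] [0.6484 0.0768] [0.6642 0.1592] ang 79.1
[305.5 219.4] [293.7 221.9] [0.665  0.1071] [0.6573 0.0653] ang 79.6
nest
[247.4 198.2] [233.5 207. ] [ 0.4982 -0.0358] [ 0.5163 -0.0973] ang 106.4
[196.6 204. ] [222.1 199.3] [ 0.4469 -0.2098] [ 0.4641 -0.1201] ang 79.1
[233.8 206.6] [211.2 211.1] [ 0.515  -0.0955] [ 0.5007 -0.1746] ang 79.8
[214.5 205. ] [229.4 202.1] [ 0.4784 -0.1542] [ 0.488  -0.1013] ang 79.7
```

View pics/e.png

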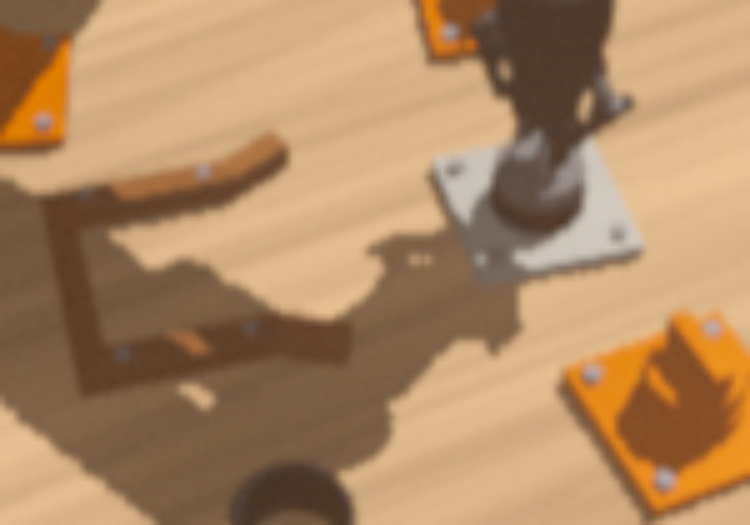

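Call:
apply_moves(
  series=[
    {"dx":-12,"dy":-6.5,"dz":0,"rx":0,"ry":0,"rz":0,"jaw":-1},
    {"dx":-30,"dy":-16,"dz":0,"rx":0,"ry":0,"rz":0,"jaw":-1},
    {"dx":-50,"dy":-27,"dz":0,"rx":0,"ry":0,"rz":0,"jaw":-1},
    {"dx":-70,"dy":-38,"dz":0,"rx":0,"ry":0,"rz":0,"jaw":-1},
    {"dx":-85,"dy":-46,"dz":0,"rx":0,"ry":0,"rz":0,"jaw":-1},
  ],
  squeeze=60,
)

```text
time: 6.15
tcp_pos: [0.5722, 0.0179, 0.0745]
tcp_rot: [0.591, 0.807, 0.001, -0.0]
ft_force: [1.5, 4.9, 1.8]
width: 0.0129
grip_force: 60.8
```

```bash
python3 - <<'E'
from h import *
goto(.5425,-.138,.0745,107.5)
p=r.capture("scene");print("plate");lines(p,(230,180,325,240),.012,12)
p=r.capture("top");print("top");lines(p,(210,145,300,225),.012,12)
E
```

```text
mv [-139.7  -75.4   -0.2] [ 0.0007 -0.0009  0.0015]
st 6.15 [0.5722 0.0179 0.0745] yaw 107.59 q [-1.070e-01  2.920e-01  1.801e+00  1.000e-03  1.048e+00 -4.150e-01] F [1.47 4.92 1.85] M [ 0.75 -0.22  0.06] w 0.0129 g 60.81099271774292
plate
[280.8 212.1] [270.1 220.2] [0.599  0.0466] [ 0.6164 -0.0041] ang 109.0
[260.5 210.6] [263.3 198.8] [ 0.5621 -0.0143] [0.5149 0.0193] ang 144.6
[247.2 198.4] [233.5 207. ] [ 0.488  -0.0326] [ 0.5057 -0.0936] ang 106.2
[269.4 224.1] [292.1 219.5] [ 0.6306 -0.0138] [0.6456 0.0658] ang 79.3
[289.7 222.6] [267.2 227.1] [0.6546 0.0514] [ 0.6392 -0.0263] ang 78.8
top
[249.  188.5] [247.4 201.5] [ 0.549 -0.037] [ 0.5061 -0.0304] ang 171.3
[247.6 203.3] [245.6 224.6] [ 0.5    -0.0308] [ 0.4298 -0.0226] ang 173.3
[249.2 201.4] [251.3 186.3] [ 0.506  -0.0362] [ 0.5562 -0.0448] ang 170.4
[210.1 146.2] [244.6 149.1] [0.6952 0.0901] [ 0.6821 -0.0257] ang 83.5
[210.1 214. ] [230.7 215.6] [0.4678 0.0942] [0.4608 0.0259] ang 84.1
[237.  216.6] [239.1 198.2] [0.4567 0.0053] [ 0.5178 -0.0032] ang 172.1
[299.6 218.8] [276.5 215.5] [ 0.4439 -0.2016] [ 0.4568 -0.1254] ang 80.4
[276.3 215.2] [262.7 213.4] [ 0.4579 -0.1249] [ 0.465 -0.08 ] ang 81.1
[253.2 154.8] [251.8 169.8] [ 0.6619 -0.0538] [ 0.6114 -0.0477] ang 173.1
[243.8 224.6] [247.8 183.9] [ 0.4301 -0.0166] [ 0.5645 -0.0331] ang 173.0
[240.5 173.3] [241.8 157.7] [ 0.6008 -0.0097] [ 0.6534 -0.0154] ang 173.7
[283.5 171.8] [269.6 169.7] [ 0.6019 -0.1536] [ 0.6102 -0.1071] ang 79.8
[287.  164.9] [299.5 166.5] [ 0.6249 -0.1659] [ 0.6184 -0.2077] ang 81.1
[250.3 168.6] [250.5 154.8] [ 0.6157 -0.0429] [ 0.6621 -0.0447] ang 177.8
```

Call:
apply_moves(
  series=[
    {"dx":-16,"dy":-8.5,"dz":0,"rx":0,"ry":0,"rz":0,"jaw":-1},
    {"dx":-32,"dy":-17,"dz":0,"rx":0,"ry":0,"rz":0,"jaw":-1},
    {"dx":-48,"dy":-26,"dz":0,"rx":0,"ry":0,"rz":0,"jaw":-1},
    {"dx":-60,"dy":-32,"dz":0,"rx":0,"ry":0,"rz":0,"jaw":-1},
    {"dx":-72,"dy":-39,"dz":0,"rx":0,"ry":0,"rz":0,"jaw":-1},
  ],
  squeeze=60,
)

```text
time: 6.75
tcp_pos: [0.5573, -0.0617, 0.0744]
tcp_rot: [0.59, 0.807, 0.0, -0.0]
ft_force: [1.5, 4.1, 3.0]
width: 0.013
grip_force: 60.9
```

```bash
python3 - <<'E'
from h import *
goto(.5425,-.138,.0745,107.5)
E
```

```text
mv [-68.2 -37.2  -0.2] [ 0.0007 -0.0007  0.0027]
st 6.75 [ 0.5573 -0.0617  0.0744] yaw 107.66 q [-2.510e-01  2.670e-01  1.833e+00  1.000e-03  1.041e+00 -5.600e-01] F [1.47 4.08 3.02] M [ 0.87 -0.32  0.  ] w 0.013 g 60.901785492897034
```

Call:
apply_moves(
  series=[
    {"dx":-12,"dy":-6.5,"dz":0,"rx":0,"ry":0,"rz":0,"jaw":-1},
    {"dx":-24,"dy":-13,"dz":0,"rx":0,"ry":0,"rz":0,"jaw":-1},
    {"dx":-36,"dy":-19.5,"dz":0,"rx":0,"ry":0,"rz":0,"jaw":-1},
    {"dx":-48,"dy":-26,"dz":0,"rx":0,"ry":0,"rz":0,"jaw":-1},
    {"dx":-56,"dy":-30,"dz":0,"rx":0,"ry":0,"rz":0,"jaw":-1},
  ],
  squeeze=60,
)

```text
time: 7.25
tcp_pos: [0.5451, -0.1255, 0.0744]
tcp_rot: [0.591, 0.807, 0.0, -0.0]
ft_force: [1.2, 5.0, 3.5]
width: 0.0129
grip_force: 61.0
```

```bash
python3 - <<'E'
from h import *
goto(.5425,-.138,.0745,107.5)
E
```

```text
mv [-11.1  -6.3  -0.1] [-0.0001 -0.0002  0.0018]
st 7.25 [ 0.5451 -0.1255  0.0744] yaw 107.6 q [-0.367  0.265  1.836  0.     1.041 -0.675] F [1.23 5.03 3.47] M [ 1.   -0.21  0.02] w 0.0129 g 60.989171862602234
```

Still smooth. I'll creep along the nest axis until the end stop pushes back.

Call:
apply_moves(
  series=[
    {"dx":-3,"dy":-1.6,"dz":0,"rx":0,"ry":0,"rz":0,"jaw":-1},
    {"dx":-6,"dy":-3.2,"dz":0,"rx":0,"ry":0,"rz":0,"jaw":-1},
    {"dx":-9,"dy":-4.8,"dz":0,"rx":0,"ry":0,"rz":0,"jaw":-1},
    {"dx":-11,"dy":-5.9,"dz":0,"rx":0,"ry":0,"rz":0,"jaw":-1},
    {"dx":-11,"dy":-5.9,"dz":0,"rx":0,"ry":0,"rz":0,"jaw":-1},
  ],
  squeeze=60,
)

```text
time: 7.75
tcp_pos: [0.5431, -0.1367, 0.0743]
tcp_rot: [0.59, 0.807, -0.0, -0.0]
ft_force: [0.3, 3.8, 4.0]
width: 0.013
grip_force: 61.0
```

Call:
apply_moves(
  series=[
    {"dx":-1.3,"dy":-0.7,"dz":0,"rx":0,"ry":0,"rz":0,"jaw":-1},
    {"dx":-2.6,"dy":-1.4,"dz":0,"rx":0,"ry":0,"rz":0,"jaw":-1},
    {"dx":-4,"dy":-2.1,"dz":0,"rx":0,"ry":0,"rz":0,"jaw":-1},
    {"dx":-4,"dy":-2.1,"dz":0,"rx":0,"ry":0,"rz":0,"jaw":-1},
  ],
  squeeze=60,
)

```text
time: 8.15
tcp_pos: [0.5424, -0.1408, 0.0743]
tcp_rot: [0.59, 0.807, 0.0, -0.0]
ft_force: [1.4, 5.3, 4.5]
width: 0.013
grip_force: 61.0
```

Call:
apply_moves(
  series=[
    {"dx":-1.3,"dy":-0.7,"dz":0,"rx":0,"ry":0,"rz":0,"jaw":-1},
    {"dx":-2.6,"dy":-1.4,"dz":0,"rx":0,"ry":0,"rz":0,"jaw":-1},
    {"dx":-4,"dy":-2.1,"dz":0,"rx":0,"ry":0,"rz":0,"jaw":-1},
    {"dx":-4,"dy":-2.1,"dz":0,"rx":0,"ry":0,"rz":0,"jaw":-1},
  ],
  squeeze=60,
)

```text
time: 8.55
tcp_pos: [0.5414, -0.1424, 0.0741]
tcp_rot: [0.59, 0.807, 0.002, -0.002]
ft_force: [1.2, 15.9, 7.1]
width: 0.0124
grip_force: 61.5
```

```bash
python3 - <<'E'
from h import *
goto(.5425,-.138,.0745,107.5)
E
```

```text
mv [ 3.9  2.3 -0.4] [ 0.0008 -0.0053  0.0028]
st 8.55 [ 0.5414 -0.1424  0.0741] yaw 107.66 q [-0.401  0.268  1.833  0.005  1.044 -0.712] F [ 1.19 15.91  7.1 ] M [ 2.85 -0.35  0.2 ] w 0.0124 g 61.512563824653625
```

The stand is home: the end stop pushes back and motion has stopped at about the expected origin. I'll ease the push a little and start screwing clockwise.

Call:
apply_moves(
  series=[
    {"dx":0.8,"dy":0.4,"dz":0,"rx":0,"ry":0,"rz":0,"jaw":-1},
    {"dx":0.8,"dy":0.4,"dz":0.1,"rx":0,"ry":0,"rz":0.1,"jaw":-1},
    {"dx":0.8,"dy":0.4,"dz":0.1,"rx":0,"ry":0,"rz":0.2,"jaw":-1},
    {"dx":0.8,"dy":0.4,"dz":0.2,"rx":0,"ry":0,"rz":0.3,"jaw":-1},
    {"dx":0.8,"dy":0.4,"dz":0.2,"rx":0,"ry":0,"rz":0.4,"jaw":-1},
  ],
  squeeze=80,
)

```text
time: 9.05
tcp_pos: [0.5412, -0.1423, 0.0739]
tcp_rot: [0.74, 0.673, 0.001, -0.002]
ft_force: [-0.2, 12.7, 7.8]
width: 0.0126
grip_force: 82.9
```

```bash
python3 - <<'E'
from h import *
goto(.5425,-.138,.0745,107.5)
p=r.capture("scene");lines(p,(190,180,265,250),.012,10)
cv2.imwrite("pics/g.png",cv2.resize(p["pixels"][165:265,180:310],None,fx=6,fy=6))
E
```

```text
mv [ 4.4  0.9 -0.6] [-0.0014 -0.0037 -0.4006]
st 9.05 [ 0.5412 -0.1423  0.0739] yaw 84.54 q [-0.399  0.268  1.833  0.003  1.043 -0.306] F [-0.15 12.74  7.85] M [2.18 0.04 0.26] w 0.0126 g 82.94312238693237
[219.7 203.3] [215.  190.3] [ 0.4679 -0.1317] [ 0.3983 -0.1235] ang 173.3
[234.2 221.8] [222.7 229.1] [ 0.5704 -0.1178] [ 0.5834 -0.165 ] ang 105.4
[214.7 219.9] [216.  208.5] [ 0.5336 -0.175 ] [ 0.4859 -0.1523] ang 154.6
[215.3 207.4] [204.7 209.6] [ 0.4798 -0.1528] [ 0.4735 -0.1902] ang 80.4
[202.7 195.2] [190.1 196.3] [ 0.4027 -0.1735] [ 0.3882 -0.217 ] ang 71.6
[198.1 224. ] [195.4 211. ] [ 0.5268 -0.2325] [ 0.4658 -0.2221] ang 170.3
[243.9 238.1] [213.1 244.7] [ 0.6486 -0.1157] [ 0.6306 -0.2166] ang 79.8
[216.  233.6] [238.9 228.5] [ 0.5916 -0.1922] [ 0.6042 -0.1148] ang 80.8
[242.7 227.3] [260.1 229.3] [ 0.6051 -0.1011] [ 0.6376 -0.0518] ang 56.6
[190.1 193.6] [201.4 192.7] [ 0.3747 -0.2126] [ 0.3882 -0.1732] ang 71.1
[236.5 200.9] [246.4 194.8] [ 0.4826 -0.0725] [ 0.4696 -0.0274] ang 106.1
[234. 197.] [243.7 191.3] [ 0.4605 -0.0728] [ 0.4486 -0.0292] ang 105.3
[218.2 238. ] [239.2 233.5] [ 0.612  -0.1919] [ 0.6242 -0.1222] ang 80.1
```

View pics/g.png

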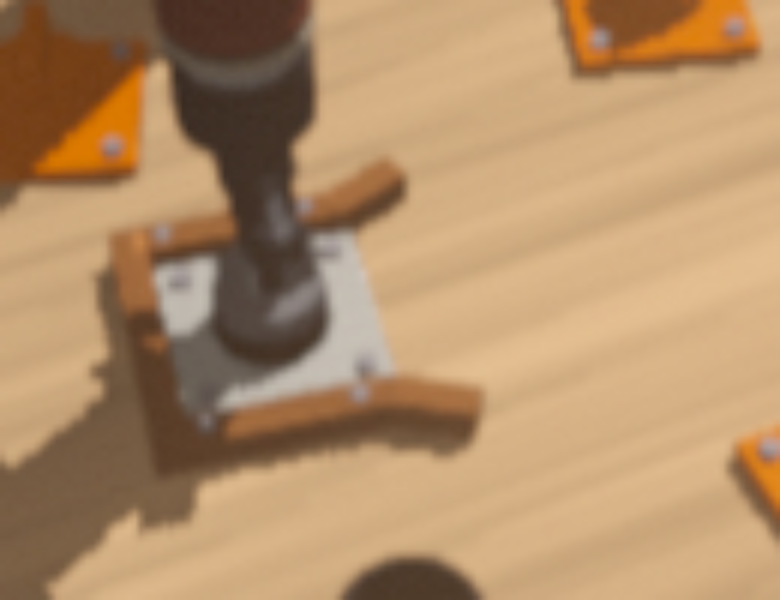

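The plate is seated between the battens against the end stop, in crop g around (270,330). The thread torque is 0.26 N m, so the cap is turning. I'll carry on.

Call:
apply_moves(
  series=[
    {"dx":0,"dy":0,"dz":0.1,"rx":0,"ry":0,"rz":0.13,"jaw":-1},
    {"dx":0,"dy":0,"dz":0.2,"rx":0,"ry":0,"rz":0.26,"jaw":-1},
    {"dx":0,"dy":0,"dz":0.2,"rx":0,"ry":0,"rz":0.39,"jaw":-1},
    {"dx":0,"dy":0,"dz":0.3,"rx":0,"ry":0,"rz":0.52,"jaw":-1},
    {"dx":0,"dy":0,"dz":0.4,"rx":0,"ry":0,"rz":0.65,"jaw":-1},
  ],
  squeeze=80,
)

```text
time: 9.6
tcp_pos: [0.5407, -0.1422, 0.0734]
tcp_rot: [0.916, 0.401, -0.001, -0.002]
ft_force: [-2.1, 13.7, 9.4]
width: 0.0124
grip_force: 83.2
```

```bash
python3 -c "
from h import *
goto(.5425,-.138,.0745,107.5)"
```

```text
mv [ 4.3 -1.5 -1.1] [-0.0039 -0.0033 -1.0519]
st 9.6 [ 0.5407 -0.1422  0.0734] yaw 47.23 q [-0.4    0.268  1.834  0.003  1.044  0.345] F [-2.09 13.73  9.41] M [2.26 0.4  0.23] w 0.0124 g 83.17249774932861
```

Call:
apply_moves(
  series=[
    {"dx":0,"dy":0,"dz":0.0,"rx":0,"ry":0,"rz":0.13,"jaw":-1},
    {"dx":0,"dy":0,"dz":0.1,"rx":0,"ry":0,"rz":0.26,"jaw":-1},
    {"dx":0,"dy":0,"dz":0.1,"rx":0,"ry":0,"rz":0.39,"jaw":-1},
    {"dx":0,"dy":0,"dz":0.2,"rx":0,"ry":0,"rz":0.52,"jaw":-1},
    {"dx":0,"dy":0,"dz":0.3,"rx":0,"ry":0,"rz":0.65,"jaw":-1},
  ],
  squeeze=80,
)

```text
time: 10.1
tcp_pos: [0.5404, -0.1417, 0.0732]
tcp_rot: [0.996, 0.087, -0.002, -0.002]
ft_force: [-4.5, 15.0, 11.7]
width: 0.0127
grip_force: 83.7
```

```bash
python3 -c "
from h import *
goto(.5425,-.138,.0745,107.5)"
```

```text
mv [ 2.7 -3.3 -1.3] [-0.0064 -0.0023 -1.7016]
st 10.1 [ 0.5404 -0.1417  0.0732] yaw 10.0 q [-0.399  0.268  1.834  0.003  1.044  0.995] F [-4.45 15.   11.72] M [2.59 0.64 0.31] w 0.0127 g 83.68367314338684
```

Call:
apply_moves(
  series=[
    {"dx":0,"dy":0,"dz":0.0,"rx":0,"ry":0,"rz":0.1,"jaw":-1},
    {"dx":0,"dy":0,"dz":0.0,"rx":0,"ry":0,"rz":0.2,"jaw":-1},
    {"dx":0,"dy":0,"dz":0.0,"rx":0,"ry":0,"rz":0.3,"jaw":-1},
    {"dx":0,"dy":0,"dz":0.1,"rx":0,"ry":0,"rz":0.4,"jaw":-1},
    {"dx":0,"dy":0,"dz":0.1,"rx":0,"ry":0,"rz":0.4,"jaw":-1},
  ],
  squeeze=80,
)

```text
time: 10.6
tcp_pos: [0.5407, -0.1412, 0.0732]
tcp_rot: [0.994, -0.111, -0.002, -0.002]
ft_force: [-3.2, 17.3, 10.9]
width: 0.0122
grip_force: 83.8
```

```bash
python3 -c "
from h import *
goto(.5425,-.138,.0745,107.5)"
```

```text
mv [ 1.1 -3.6 -1.3] [-7.100e-03 -1.800e-03 -2.098e+00]
st 10.6 [ 0.5407 -0.1412  0.0732] yaw -12.71 q [-0.399  0.268  1.834  0.004  1.044  1.392] F [-3.24 17.31 10.9 ] M [2.79 0.47 0.58] w 0.0122 g 83.75100374221802
```

Call:
apply_moves(
  series=[
    {"dx":0,"dy":0,"dz":0,"rx":0,"ry":0,"rz":0.05,"jaw":-1},
    {"dx":0,"dy":0,"dz":0,"rx":0,"ry":0,"rz":0.1,"jaw":-1},
    {"dx":0,"dy":0,"dz":0,"rx":0,"ry":0,"rz":0.1,"jaw":-1},
  ],
  squeeze=80,
)

```text
time: 10.9
tcp_pos: [0.5416, -0.1407, 0.0733]
tcp_rot: [0.987, -0.158, -0.001, -0.002]
ft_force: [0.9, 18.8, 10.2]
width: 0.0119
grip_force: 92.4
```

```bash
python3 -c "
from h import *
goto(.5425,-.138,.0745,107.5)"
```

```text
mv [-0.  -2.8 -1.2] [-0.0055 -0.0032 -2.194 ]
st 10.9 [ 0.5416 -0.1407  0.0733] yaw -18.21 q [-0.397  0.269  1.834  0.005  1.043  1.489] F [ 0.89 18.8  10.22] M [ 3.32 -0.17  1.85] w 0.0119 g 92.43023685179651
```

The torque jumped to 1.85 N m, so the cap has bottomed out. Next I'll check whether the stand is still square and home.

```bash
python3 - <<'E'
from h import *
p=r.capture("scene");lines(p,(190,195,265,250),.012,10)
cv2.imwrite("pics/i.png",cv2.resize(p["pixels"][165:265,180:310],None,fx=6,fy=6))
p=r.capture("wrist")
print("wrist");lines(p,(0,0,512,384),.012,45)
cv2.imwrite("pics/j.png",p["pixels"])
E
```

```text
[212.  204.7] [203.7 197.5] [ 0.4622 -0.1589] [ 0.4153 -0.1739] ang 17.69999999999999
[217.2 207.2] [205.3 209.4] [ 0.4817 -0.1462] [ 0.4737 -0.188 ] ang 79.2
[240.1 203.2] [229.9 204.6] [ 0.499 -0.065] [ 0.4895 -0.101 ] ang 75.1
[199.4 230.2] [195.4 210.7] [ 0.5546 -0.2374] [ 0.4643 -0.2218] ang 170.2
[201.1 196.1] [190.2 196.1] [ 0.4047 -0.1802] [ 0.3875 -0.2166] ang 64.8
[243.9 238.2] [212.  244.9] [ 0.6487 -0.1158] [ 0.6298 -0.2199] ang 79.7
[225.6 231.3] [238.2 228.7] [ 0.5965 -0.1596] [ 0.6043 -0.1172] ang 79.7
[243.  227.4] [260.1 229.3] [ 0.6057 -0.1003] [ 0.6376 -0.0518] ang 56.6
[216.3 238.3] [239.1 233.7] [ 0.6105 -0.1981] [ 0.6249 -0.1228] ang 79.1
[242.1 232.1] [258.6 233.8] [ 0.6229 -0.1113] [ 0.653  -0.0648] ang 57.1
wrist
[ 12.8 384.1] [165.8 282.3] [0.4614 0.101 ] [ 0.5142 -0.0611] ang 108.0
[184.1 351.6] [151.4 383.6] [ 0.45   -0.0484] [ 0.4264 -0.0092] ang 121.0
[352.4 282.3] [447.9 346.2] [ 0.4727 -0.1889] [ 0.3915 -0.2471] ang 35.69999999999999
[348.9 280.8] [346.4 186.4] [ 0.4747 -0.1867] [ 0.5452 -0.2008] ang 168.8
[244.  128.3] [150.4 140.6] [ 0.6004 -0.1504] [ 0.6111 -0.0937] ang 79.3
[136.  136.7] [ 60.7 113.5] [ 0.616  -0.0864] [ 0.6424 -0.0499] ang 54.1
[449.6 347.1] [504.2 383.5] [ 0.3902 -0.2483] [ 0.3371 -0.2866] ang 35.80000000000001
```

View pics/j.png

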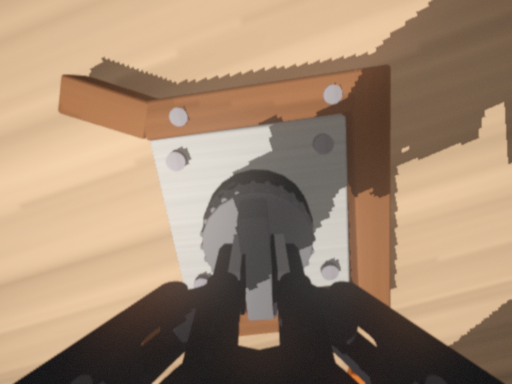

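The wrist view shows the plate seated: its right edge lies on the end stop at column ~348, and the bar at column 258 lies along the tool. Now I'll back off in small steps and watch for the torque where the cap starts to unscrew.

Call:
apply_moves(
  series=[
    {"dx":0,"dy":0,"dz":0,"rx":0,"ry":0,"rz":-0.08,"jaw":-1},
    {"dx":0,"dy":0,"dz":0,"rx":0,"ry":0,"rz":-0.08,"jaw":-1},
    {"dx":0,"dy":0,"dz":0,"rx":0,"ry":0,"rz":-0.08,"jaw":-1},
  ],
  squeeze=80,
)

```text
time: 11.3
tcp_pos: [0.5416, -0.1407, 0.0733]
tcp_rot: [0.993, -0.119, -0.001, -0.003]
ft_force: [1.8, 18.1, 8.8]
width: 0.0125
grip_force: 83.7
```

```bash
python3 -c "
from h import *
goto(.5425,-.138,.0745,107.5)"
```

```text
mv [ 0.3 -2.9 -1.2] [-0.0057 -0.0039 -2.1152]
st 11.3 [ 0.5416 -0.1407  0.0733] yaw -13.69 q [-0.398  0.269  1.834  0.005  1.043  1.409] F [ 1.75 18.12  8.82] M [ 3.21 -0.17  0.77] w 0.0125 g 83.71010184288025
```

Call:
apply_moves(
  series=[
    {"dx":0,"dy":0,"dz":0,"rx":0,"ry":0,"rz":-0.05,"jaw":-1},
    {"dx":0,"dy":0,"dz":0,"rx":0,"ry":0,"rz":-0.05,"jaw":-1},
    {"dx":0,"dy":0,"dz":0,"rx":0,"ry":0,"rz":-0.05,"jaw":-1},
  ],
  squeeze=80,
)

```text
time: 11.6
tcp_pos: [0.5409, -0.1415, 0.0732]
tcp_rot: [0.995, -0.095, -0.002, -0.002]
ft_force: [-2.1, 14.8, 10.3]
width: 0.0122
grip_force: 83.4
```

```bash
python3 -c "
from h import *
goto(.5425,-.138,.0745,107.5)"
```

```text
mv [ 0.9 -3.7 -1.3] [-0.0062 -0.0023 -2.0663]
st 11.6 [ 0.5409 -0.1415  0.0732] yaw -10.89 q [-0.399  0.269  1.834  0.004  1.043  1.36 ] F [-2.11 14.83 10.32] M [2.6  0.28 0.28] w 0.0122 g 83.38436007499695
```

Call:
apply_moves(
  series=[
    {"dx":0,"dy":0,"dz":0,"rx":0,"ry":0,"rz":-0.05,"jaw":-1},
    {"dx":0,"dy":0,"dz":0,"rx":0,"ry":0,"rz":-0.05,"jaw":-1},
    {"dx":0,"dy":0,"dz":0,"rx":0,"ry":0,"rz":-0.05,"jaw":-1},
  ],
  squeeze=80,
)

```text
time: 11.9
tcp_pos: [0.5409, -0.1415, 0.0732]
tcp_rot: [0.998, -0.07, -0.001, -0.002]
ft_force: [-1.8, 16.2, 10.8]
width: 0.0125
grip_force: 83.3
```

```bash
python3 -c "
from h import *
goto(.5425,-.138,.0745,107.5)"
```

```text
mv [ 1.1 -3.7 -1.3] [-0.0062 -0.0026 -2.0171]
st 11.9 [ 0.5409 -0.1415  0.0732] yaw -8.07 q [-0.399  0.269  1.834  0.004  1.043  1.311] F [-1.82 16.2  10.84] M [ 2.65  0.32 -0.03] w 0.0125 g 83.34410190582275
```

Call:
apply_moves(
  series=[
    {"dx":0,"dy":0,"dz":-0.1,"rx":0,"ry":0,"rz":-0.13,"jaw":-1},
    {"dx":0,"dy":0,"dz":-0.2,"rx":0,"ry":0,"rz":-0.26,"jaw":-1},
    {"dx":0,"dy":0,"dz":-0.2,"rx":0,"ry":0,"rz":-0.39,"jaw":-1},
    {"dx":0,"dy":0,"dz":-0.3,"rx":0,"ry":0,"rz":-0.52,"jaw":-1},
    {"dx":0,"dy":0,"dz":-0.4,"rx":0,"ry":0,"rz":-0.65,"jaw":-1},
  ],
  squeeze=80,
)

```text
time: 12.4
tcp_pos: [0.541, -0.1421, 0.0733]
tcp_rot: [0.967, 0.254, -0.0, -0.002]
ft_force: [-0.1, 12.2, 7.1]
width: 0.0123
grip_force: 82.9
```

Call:
apply_moves(
  series=[
    {"dx":0,"dy":0,"dz":-0.1,"rx":0,"ry":0,"rz":-0.13,"jaw":-1},
    {"dx":0,"dy":0,"dz":-0.2,"rx":0,"ry":0,"rz":-0.26,"jaw":-1},
    {"dx":0,"dy":0,"dz":-0.2,"rx":0,"ry":0,"rz":-0.39,"jaw":-1},
    {"dx":0,"dy":0,"dz":-0.3,"rx":0,"ry":0,"rz":-0.52,"jaw":-1},
    {"dx":0,"dy":0,"dz":-0.4,"rx":0,"ry":0,"rz":-0.65,"jaw":-1},
  ],
  squeeze=80,
)

```text
time: 12.9
tcp_pos: [0.5414, -0.1424, 0.0738]
tcp_rot: [0.835, 0.55, 0.001, -0.002]
ft_force: [1.7, 12.1, 5.6]
width: 0.0126
grip_force: 82.7
```

```bash
python3 -c "
from h import *
goto(.5425,-.138,.0745,82.5)"
```

```text
mv [ 4.5 -0.7 -0.7] [-0.002  -0.0033 -0.2761]
st 12.9 [ 0.5414 -0.1424  0.0738] yaw 66.68 q [-0.4    0.268  1.833  0.003  1.043  0.006] F [ 1.7  12.07  5.59] M [ 2.08 -0.32 -0.23] w 0.0126 g 82.71697640419006
```

Call:
apply_moves(
  series=[
    {"dx":0,"dy":0,"dz":0,"rx":0,"ry":0,"rz":-0.1,"jaw":-1},
    {"dx":0,"dy":0,"dz":-0.1,"rx":0,"ry":0,"rz":-0.2,"jaw":-1},
    {"dx":0,"dy":0,"dz":-0.1,"rx":0,"ry":0,"rz":-0.28,"jaw":-1},
    {"dx":0,"dy":0,"dz":-0.1,"rx":0,"ry":0,"rz":-0.28,"jaw":-1},
    {"dx":0,"dy":0,"dz":-0.1,"rx":0,"ry":0,"rz":-0.28,"jaw":-1},
  ],
  squeeze=80,
)

```text
time: 13.4
tcp_pos: [0.5417, -0.1424, 0.074]
tcp_rot: [0.752, 0.659, 0.001, -0.001]
ft_force: [1.3, 11.4, 6.0]
width: 0.0128
grip_force: 82.7
```

```bash
python3 - <<'E'
from h import *
goto(.5425,-.138,.0745,82.5)
p=r.capture("wrist");cv2.imwrite("pics/k.png",p["pixels"])
lines(p,(0,0,512,384),.012,45)
E
```

```text
mv [ 4.5  0.3 -0.5] [-0.0009 -0.0033 -0.0007]
st 13.4 [ 0.5417 -0.1424  0.074 ] yaw 82.46 q [-0.4    0.268  1.833  0.003  1.042 -0.27 ] F [ 1.31 11.4   5.99] M [ 2.15 -0.28  0.13] w 0.0128 g 82.67085671424866
[183.7 352.1] [151.2 383.7] [ 0.4674 -0.2489] [ 0.4336 -0.2786] ang 41.400000000000006
[398.5 313.2] [504.8 384. ] [ 0.6353 -0.2327] [ 0.7236 -0.3169] ang 136.4
[ 62.7 350.8] [160.  285.9] [ 0.3728 -0.2351] [ 0.4634 -0.1857] ang 28.6
[338.4 276.7] [360.  133.7] [ 0.592  -0.1947] [ 0.6098 -0.0944] ang 80.0
[165.8 151.5] [171.1 251.4] [ 0.4902 -0.0896] [ 0.4778 -0.1589] ang 79.8
[376.  108.4] [407.9  58.9] [ 0.6195 -0.0807] [ 0.6375 -0.0558] ang 54.1
[405.7 151.4] [378.1 286.2] [ 0.6376 -0.109 ] [ 0.6202 -0.2066] ang 79.9
[114.1 138.3] [67.3 57.5] [ 0.4608 -0.0775] [ 0.4475 -0.03  ] ang 105.6
[271.6 289.8] [272.9 235.5] [ 0.5433 -0.1996] [ 0.5493 -0.1559] ang 82.1
[131.9 302.3] [113.7 138. ] [ 0.4393 -0.197 ] [ 0.4605 -0.0773] ang 80.0
```

View pics/k.png

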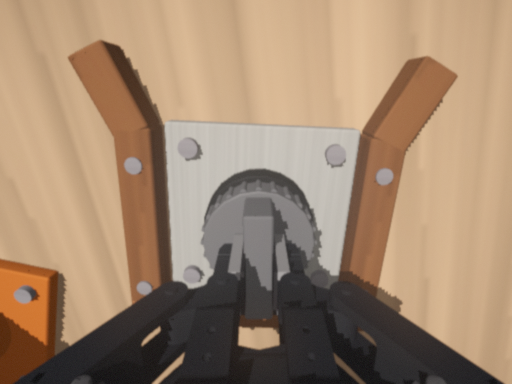

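The wrist view shows the plate square in the nest (79.9°) with its front edge at row 125, near the batten bends, as a home stand should be. The cap's bar is held between the pads at column 260. The cap is about 90° back from its bottoming point, so I'm handing in.

```bash
python3 -c "
from h import *
print(r.job_done())"
```

```text
the job is handed in; nothing more can be done
None
```

The job is handed in, with no verdict returned: the stand slid home against the end stop, the cap bottomed out and was backed off a quarter turn (to within about 3°), and the gripper is still holding the bar.

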